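# Open the gate of a checking fixture and hold it up

### The job

I want to change the part in the checking fixture, so open its hinged gate for me. First draw the check pin out of the bushing in the gate and put it away in the empty hole of the pin holder, pushed down until its head rests on the block, and let go of it. Then pull the latch knob on the gate's coupler sideways against its spring, lift the gate off the tooling ball to at least 30 degrees and finish while holding it up there; the part stays in its nest, and the other tools stay where they are.

Things in the scene. Friction and masses are not known exactly. Their poses are not given: they have to be found in the camera images.
- fixture: checking fixture, fixed to the bench: aluminium base plate 300 x 150 x 16 mm. Origin: centre of the plate's underside, on the bench; its x axis runs from the tooling ball (at x = -105 mm, 20 mm ball, centre 70 mm up) to the hinge (axis along y at x = +115, 75 mm up); the part's nest is in the middle. A 42 mm dial gauge stands on the plate at (80, -50), up to 55 mm high
- gate: the hinged gate: aluminium bar 36 mm wide and 14 mm thick, about 0.5 kg with all it carries. Origin on the hinge axis, 75 mm above the bench; when shut its axes are parallel to the fixture's, the bar's mid-thickness at z = 0. Raised by an angle a, it is turned by +a about its y
- bushing (a point): centre of the top face of the bushing in the gate's bar (bore 14 mm), at (-115, 0, 13) mm in the gate's frame, 88 mm above the bench when shut
- coupler (a point): centre of the top of the coupler, the dark steel housing at the gate's free end that sits over the ball, 36 mm wide; this point is at (-220, 0, 21) mm in the gate's frame, 96 mm above the bench when shut; its skirt reaches down to 51 mm above the bench
- gate_hinge (a joint): angle of the gate, rad: 0 shut on the ball, grows as the free end is lifted, stop at 1.2. It falls shut by its own weight when let go. The latch fork under the ball keeps it shut
- latch (a joint): travel of the latch, m: 0 latched, 0.015 fully pulled; it is free of the ball from about 0.011. The spring pulls it back with about 5 N at 0 and 12.5 N at 0.015. It is pulled along the gate's +y (away from the coupler's side) and is carried by the gate
- latch_knob (a point): middle of the black latch knob, a cylinder 22 mm in diameter and 24 mm long, axis along the gate's y, with a 27 mm rim at its outer end. Latched, it lies at (-220, +48, -16) mm in the gate's frame, 59 mm above the bench; the plunger barrel ends 22 mm short of it. Gripped from above, a finger on each side along the gate's x, it turns between the pads as the gate swings
- pin: the check pin, steel, 0.14 kg: shaft 12 mm in diameter and 80 mm long, with a dark round head 22 mm in diameter and 36 mm high on top. Origin: tip of the shaft; z along the pin towards the head. Starts upright in the bushing, the head's underside on the bushing, the shaft down through the part's bore (14 mm) and the nest into the base plate, so it must be out before the gate opens
- pin_head (a point): grip point on the axis of the check pin's head, 24 mm above the underside of the head, 104 mm above the pin's tip
- holder: the pin holder, fixed: grey block 48 x 112 x 86 mm on a thin steel foot, with two upright through bores 56 mm apart along its y. Origin: centre of its underside. The bore at y = +28 mm is empty, that at y = -28 mm holds the other check pin, whose head stands 30 mm above the block
- empty_bore (a point): centre of the mouth of the empty bore, on the top face of the block, 86 mm above the bench; the bore is 16 mm wide with a 3 mm chamfer and goes through, so the pin goes in until the underside of its head rests on the block
- part: the part being checked: steel suspension mount, a 40 mm boss 28 mm high with two ears, 128 mm long along y, lying loose in the nest under the gate (its underside 30 mm above the bench). Origin: centre of its underside
- pin2: the other check pin, with a thicker shaft and a 27 mm head; stands in the holder. Leave it
- ring_gauge: ring gauge, 60 mm wide and 20 mm high, lying beside the fixture on its -y side. Leave it
- caliper: digital caliper, 230 mm long and 14 mm high, lying beside the fixture on its +y side. Leave it
- micrometer: micrometer, about 130 mm long and 20 mm high, lying between robot and fixture, a little to the left. Leave it
- v_block: steel V-block, 75 x 60 x 50 mm, behind. Leave it
- cleaner: white bottle, 60 mm wide and 160 mm high, at the back on the left. Leave it
- dial_stand: magnetic stand with dial indicator, 210 mm high, on the left. Leave it

How it is judged (in metres and radians):
On the way, in this order (a step that is already met when the one before it is completed fails the run):
1. the check pin stands in the empty bore of the holder, its head down on the block, and is let go, with the gate still shut (horizontal distance between pin and empty_bore below 0.006 m and height (world z) of pin_head below 0.115 m and angle between pin's own z axis and vertical below 0.1 rad and contact force between the fingers and pin below 0.05 N and value of joint gate_hinge below 0.06 rad), for 0.2 s.
2. the latch is pulled back while the gate is still down on the ball (value of joint latch above 0.008 m and value of joint gate_hinge below 0.06 rad), for 0.04 s.
At the end, for the whole second after the job is handed in: The fingers hold the gate still (under 0.1 rad/s) at 0.5 rad (about 30 degrees) or more, with at least 1 N on it or its latch, and neither part nor pin touches it; the pin, not touched, stands upright in the empty bore, axis within 6 mm of the bore's and head within 5 mm of the block (horizontal distance between pin and empty_bore below 0.006 m and height (world z) of pin_head below 0.115 m and angle between pin's own z axis and vertical below 0.1 rad and value of joint gate_hinge above 0.5 rad and velocity of joint gate_hinge between -0.1 and 0.1 rad/s and contact force between the fingers and gate above 1 N and contact force between each of part, pin and gate below 0.05 N and contact force between the fingers and pin below 0.05 N); the arm keeps its last pose, push and grip.
It fails at once if the part is moved by more than 10 mm from its place in the nest (distance of part from where it was at the start of the episode above 0.01 m).
It fails at once if one of the other tools is moved by more than 30 mm or the bottle or the stand is tipped (distance of any of pin2, ring_gauge, caliper, micrometer, v_block, cleaner, dial_stand from where it was at the start of the episode above 0.03 m or angle between any of cleaner, dial_stand's own z axis and vertical above 0.3 rad).
It also fails if it takes over 53 s, if anything falls off the work surface, if the arm or the gripper's body presses on something with over 40 N, if the wrist force passes 120 N, or if a joint passes its speed limit or range.

### The arm

A 6-joint arm with a two-finger parallel gripper is mounted at the origin on the work surface. World frame = base frame: x ahead of the robot, y to its left, z up, the work surface at z = 0. Lengths are in mm, angles in rad, forces in N, time in s.
With the tool pointing down it reaches from about 275 to 825 mm from the base axis. Payload 4.9 kg.
Tool frame: the origin (TCP) lies between the finger pads; the fingertips stand 19 mm ahead of it and the grasp point (between the pads) is the TCP; z points along the fingers, x is the direction in which the jaws open and shut, and the axes are right-handed (so a half turn about z gives the same grasp; the last joint's range is limited). The gripper opens to 85 mm and grips with 20 to 120 N. Pads are 22 mm wide; open, the fingers measure 114 mm over their backs; the gripper's body (76 mm by 85 mm) begins 54 mm behind the grasp point. The pads swing forward as they close: fully open they stand 13 mm farther back than shut.
Start: joints at [0.979, 0.326, -0.193, 1.052, 0, 1.437], TCP at [243.084, 493.385, 250.281] pointing down, gripper open.
Joint ranges: [-2.65, 2.65], [-0.97, 1.79], [-1.3, 1.35], [-1.93, 2.1], [-1.47, 1.37], [-3.14, 3.14]. Speed limits (rad/s): [2.57, 2.57, 3.14, 3.14, 3.14, 3.14].

### API

Orientations are given as a unit quaternion [x, y, z, w].
In Python, from bench import r gives the robot as it stands.
- The arm moves only by the tool servo_tool, never from a script. Its argument "motion" is a list of rows, each an object of numbers: "tx", "ty", "tz": the shift along the world's x, y, z in cm; "turn": the turn about the world's z in rad; "gripper": the gripper's target within -1 to 1 (shut at 1, half-way at 0, fully open at -1). In form: [{"tx": .., "ty": .., "tz": .., "turn": .., "gripper": ..}, ...]. A call has 1 to 12 rows; each row is the pose to reach, as a shift and turn from the pose commanded when the call began; what a row does not reach only later rows make up. A row lasts 1/12 s, in which the tool goes at most 41.7 mm and 7.16 degrees, less where a joint would pass 70% of its speed; a pose out of reach is approached as far as the arm can. A call with a gripper value outside its range is refused whole. The fingers move at their own pace and stop on an object; the grip force is fixed at half the most. Time passes only in rows, so rows that repeat a pose let the fingers close. It gives the time, the measured TCP pose, the force and the opening at its end, in the units of the state.
- r.read_state(): the state, without advancing time (a new reading comes with each control period).
- r.capture(name): name is "scene" or "top" or "wrist"; returns the picture (400x640x3 uint8, blue, green, red); there is no depth.
- r.camera_model(name): a dict with "mtx" (3x3 intrinsics, pixels), "R" (3x3) and "t" (3): a world point X has camera coordinates R X + t. Camera axes: x right, y down, z forward; pixel columns grow to the right and rows downward; lengths in mm; the calibration is good to about 2 mm. The wrist camera is an equidistant fisheye: a pixel r from the principal point sees the ray r / f radians off the axis. A picture is of the moment at which its call begins: read the wrist's pose just before it. camera_model takes no time and is no camera call; for the wrist camera it gives the pose at the moment of the call.
- r.finish_job(): hands the job in, once; it reports no verdict.
The state is a dict: "clock": time; "joints": joint angles; "qd": joint speeds; "joint_torque": joint torques, N m; "eef_pos": TCP position; "eef_rot": TCP orientation; "contact_force": force on the tool from outside, world axes, zero at the start; "wrist_torque": the same for the moment, N m; "finger_gap": finger opening in mm.
Only numpy, scipy, OpenCV 4.12 (cv2) and the standard library are available. Lean on these libraries where they do the work, as an engineer would, in place of code of your own. Each camera call takes 0.05 s, during which the arm holds its last target. There are 200 camera calls.

## Working session

There is one attempt and no reset: what is moved stays moved. The work goes in short steps, Python scripts to look and compute and a tool call to move; the robot and the scene stay as the last step left them, time stands still between calls to the robot, and variables do not carry over. Pictures are saved under pics/ and viewed, about 8 in all and at most 12, crops included, and the job is handed in when it is done.

Besides the shell and the picture viewer there is one more tool, called by a JSON object that holds its "name" and its "arguments", one argument or row to a line. servo_tool: Moves the arm, as the interface text tells. Its arguments: {"type":"object","properties":{"motion":{"type":"array","items":{"type":"object","properties":{"tx":{"type":"number"},"ty":{"type":"number"},"tz":{"type":"number"},"turn":{"type":"number"},"gripper":{"type":"number"}}}}},"required":["motion"]}

```bash
ls; mkdir -p pics; python3 - <<'E'
from bench import r
import cv2,numpy as np
s=r.read_state(); print(s)
a=r.capture("scene"); b=r.capture("top")
cv2.imwrite("pics/scene0.png",a); cv2.imwrite("pics/top0.png",b)
for n in("scene","top","wrist"): print(n,r.camera_model(n))
E
```

```text
pics
{'clock': 0.0, 'joints': array([ 9.78818210e-01,  3.26934048e-01, -1.93605755e-01,  1.05199513e+00,
        1.02105180e-05,  1.43657253e+00]), 'qd': array([ 0.00074699,  0.00069059,  0.00065781, -0.00101243,  0.00035914,
       -0.00303943]), 'joint_torque': array([-3.17591337e-03, -4.43399942e+01,  2.62439579e+01,  1.55699597e-02,
       -5.27718457e-04,  3.27565601e-05]), 'eef_pos': array([242.7488269 , 492.90939157, 249.49886034]), 'eef_rot': array([ 8.49097656e-01,  5.28235189e-01, -7.95025112e-04,  3.51632250e-04]), 'contact_force': array([-0.17854436, -0.40153458,  0.25649362]), 'wrist_torque': array([-0.02301701,  0.0051769 ,  0.01042493]), 'finger_gap': 85.17824333031923}
scene {'mtx': array([[464.18459084,   0.        , 322.10459275],
       [  0.        , 464.18459084, 196.91192464],
       [  0.        ,   0.        ,   1.        ]]), 'R': array([[ 0.88785932,  0.45973475, -0.0187027 ],
       [ 0.22845652, -0.47575935, -0.84938841],
       [-0.39939135,  0.74986466, -0.52743677]]), 't': array([-512.32424531,    1.74656522, 1714.53873256])}
top {'mtx': array([[480.22801876,   0.        , 311.08746869],
       [  0.        , 480.22801876, 208.54551021],
       [  0.        ,   0.        ,   1.        ]]), 'R': array([[-0.0186108 , -0.99981762,  0.00428623],
       [-0.98458126,  0.01758106, -0.17404209],
       [ 0.17393499, -0.0074592 , -0.98472889]]), 't': array([  63.85135506,  549.28886914, 1405.70089035])}
wrist {'mtx': array([[309.70691629,   0.        , 322.83097269],
       [  0.        , 309.70691629, 194.31013765],
       [  0.        ,   0.        ,   1.        ]]), 'R': array([[ 4.42907716e-01,  8.96566904e-01, -7.35813572e-04],
       [ 8.54576785e-01, -4.21915920e-01,  3.02796093e-01],
       [ 2.71166505e-01, -1.34739535e-01, -9.53055079e-01]]), 't': array([-548.94713315,  -38.71146882,  380.19878585])}
```

View pics/top0.png

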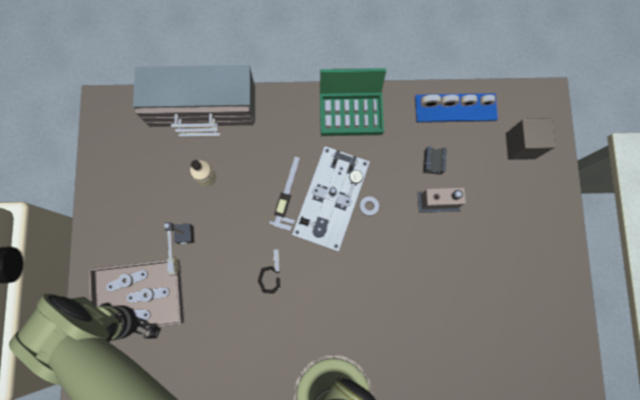

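View pics/scene0.png

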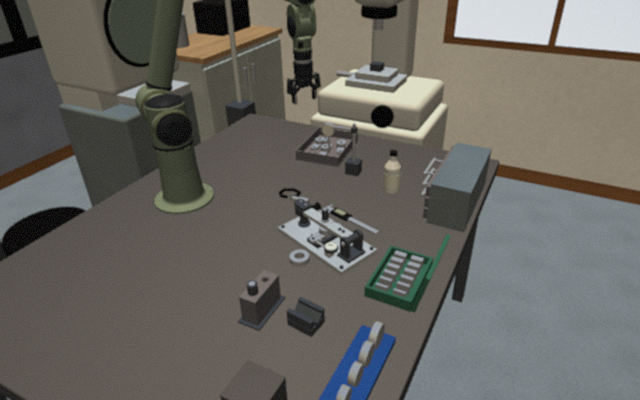

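Top view: the fixture runs from the coupler (320,228) to the hinge (344,160), with the pin head near (334,191). The holder is at (445,198), with its empty bore on the left at about (436,197) and pin2 at about (457,194). The knob is at about (305,222). The scene view agrees. I'll cast rays and enlarge the fixture and holder.

```bash
cat > h.py <<'E'
import numpy as np,cv2
from bench import r
def ray(cam,u,v,z,m=None):
    m=m or r.camera_model(cam); K,R,t=m["mtx"],np.array(m["R"]),np.array(m["t"])
    a,b=(u-K[0,2])/K[0,0],(v-K[1,2])/K[1,1]
    if cam=="wrist":
        th=np.hypot(a,b); d=np.array([a/th*np.sin(th),b/th*np.sin(th),np.cos(th)])
    else: d=np.array([a,b,1.])
    c=-R.T@t; d=R.T@d
    return c+d*(z-c[2])/d[2]
def proj(cam,X,m=None):
    m=m or r.camera_model(cam); K=m["mtx"]; p=np.array(m["R"])@np.array(X,float)+m["t"]
    if cam=="wrist":
        th=np.arctan2(np.hypot(p[0],p[1]),p[2]); q=p[:2]/np.hypot(p[0],p[1])*th
    else: q=p[:2]/p[2]
    return q[0]*K[0,0]+K[0,2],q[1]*K[1,1]+K[1,2]
E
python3 - <<'E'
from h import *
im=cv2.imread("pics/top0.png")
a=cv2.resize(im[140:260,255:385],None,fx=4.5,fy=4.5,interpolation=cv2.INTER_CUBIC)
b=cv2.resize(im[175:220,410:480],None,fx=3,fy=3,interpolation=cv2.INTER_CUBIC)
o=np.zeros((a.shape[0],a.shape[1]+b.shape[1],3),np.uint8);o[:,:a.shape[1]]=a;o[:b.shape[0],a.shape[1]:]=b
cv2.imwrite("pics/topz.png",o);print(o.shape)
# plate corners
for p in[(328,147),(369,159),(338,250),(294,236)]: print(p,ray("top",*p,16).round(0))
for n,p,z in[("coupler",(320,228),96),("pinhead",(334,191),124),("knob",(305,222),59),("bore",(436,197),86),("pin2",(457,194),116)]: print(n,ray("top",*p,z).round(0))
E
```

```text
(540, 795, 3)
(328, 147) [753.  -4.  16.]
(369, 159) [ 711. -132.   16.]
(338, 250) [426. -26.  16.]
(294, 236) [472. 108.  16.]
coupler [484.  29.  96.]
pinhead [587. -13. 124.]
knob [508.  73.  59.]
bore [ 572. -317.   86.]
pin2 [ 574. -370.  116.]
```

View pics/topz.png

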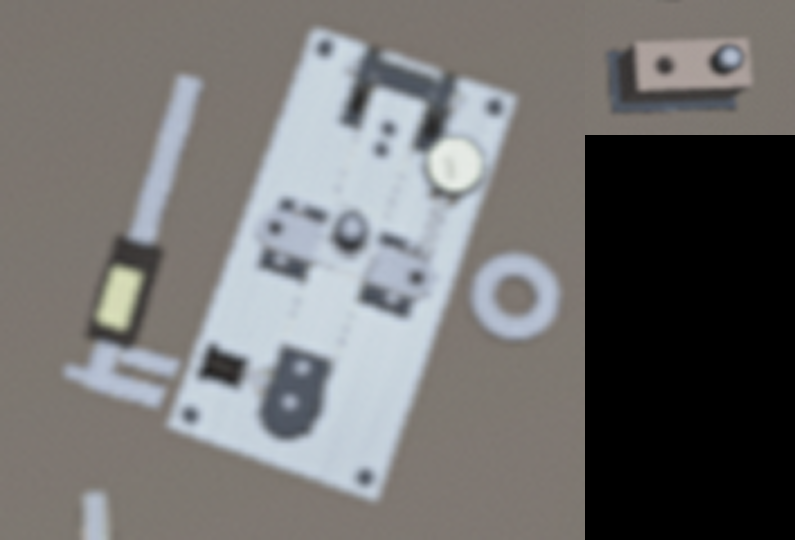

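```bash
python3 - <<'E'
from h import *
im=cv2.imread("pics/top0.png")
c=[(325,146.2),(369.9,161.3),(339.4,251.1),(292.3,234.9)]
P=np.array([ray("top",*p,16) for p in c]);print(P.round(1),[np.linalg.norm(P[i]-P[i-1]).round(0) for i in range(4)])
ce=P.mean(0); d=(P[0]+P[1]-P[2]-P[3])[:2]; a=np.arctan2(d[1],d[0]);print("centre",ce.round(1),"ang",a)
R=np.array([[np.cos(a),-np.sin(a)],[np.sin(a),np.cos(a)]])
print("pred knob",ce[:2]+R@[-105,48],"pin",ce[:2])
print("meas pin",ray("top",332.8,191.1,118),"knob",ray("top",304.3,221.3,65))
print("bore",ray("top",436.3,196.7,86),"pin2",ray("top",458.3,194.3,116))
m=r.camera_model("wrist");s=r.read_state()
print("wristcam rel tcp",(-np.array(m["R"]).T@m["t"]-s["eef_pos"]).round(1), "axis",m["R"][2])
E
```

```text
[[ 755.8    5.8   16. ]
 [ 703.9 -134.5   16. ]
 [ 422.8  -30.2   16. ]
 [ 475.   112.7   16. ]] [np.float64(300.0), np.float64(150.0), np.float64(300.0), np.float64(152.0)]
centre [589.4 -11.6  16. ] ang -0.3595653813757378
pred knob [507.9740481   70.29240172] pin [589.36964412 -11.584072  ]
meas pin [588.21785635  -9.52308012 118.        ] knob [509.17161224  74.87465411  65.        ]
bore [ 572.66882111 -317.5198331    86.        ] pin2 [ 572.7089341  -373.66617889  116.        ]
wristcam rel tcp [-69.7  34.1 124.1] axis [ 0.2711665  -0.13473954 -0.95305508]
```

{"name": "servo_tool", "arguments": {
  "motion": [
    {"tz": 4, "turn": -0.12, "gripper": -1},
    {"tx": 2.5, "ty": -3.3, "tz": 5, "turn": -0.24, "gripper": -1},
    {"tx": 5, "ty": -6.6, "tz": 5, "turn": -0.36, "gripper": -1},
    {"tx": 7.5, "ty": -9.9, "tz": 5, "turn": -0.48, "gripper": -1},
    {"tx": 10, "ty": -13.2, "tz": 5, "turn": -0.6, "gripper": -1},
    {"tx": 12.5, "ty": -16.5, "tz": 5, "turn": -0.72, "gripper": -1},
    {"tx": 15, "ty": -19.8, "tz": 5, "turn": -0.84, "gripper": -1},
    {"tx": 17.5, "ty": -23.1, "tz": 5, "turn": -0.96, "gripper": -1},
    {"tx": 20, "ty": -26.4, "tz": 5, "turn": -1.08, "gripper": -1},
    {"tx": 22.5, "ty": -29.7, "tz": 5, "turn": -1.2, "gripper": -1},
    {"tx": 25, "ty": -33, "tz": 5, "turn": -1.32, "gripper": -1},
    {"tx": 27.5, "ty": -36.3, "tz": 4, "turn": -1.44, "gripper": -1}
  ]
}}

```text
invalid input
```

{"name": "servo_tool", "arguments": {
  "motion": [
    {"tx": 0, "ty": 0, "tz": 4, "turn": -0.12, "gripper": -1},
    {"tx": 2.5, "ty": -3.3, "tz": 5, "turn": -0.24, "gripper": -1},
    {"tx": 5, "ty": -6.6, "tz": 5, "turn": -0.36, "gripper": -1},
    {"tx": 7.5, "ty": -9.9, "tz": 5, "turn": -0.48, "gripper": -1},
    {"tx": 10, "ty": -13.2, "tz": 5, "turn": -0.6, "gripper": -1},
    {"tx": 12.5, "ty": -16.5, "tz": 5, "turn": -0.72, "gripper": -1},
    {"tx": 15, "ty": -19.8, "tz": 5, "turn": -0.84, "gripper": -1},
    {"tx": 17.5, "ty": -23.1, "tz": 5, "turn": -0.96, "gripper": -1},
    {"tx": 20, "ty": -26.4, "tz": 5, "turn": -1.08, "gripper": -1},
    {"tx": 22.5, "ty": -29.7, "tz": 5, "turn": -1.2, "gripper": -1},
    {"tx": 25, "ty": -33, "tz": 5, "turn": -1.32, "gripper": -1},
    {"tx": 27.5, "ty": -36.3, "tz": 4, "turn": -1.44, "gripper": -1}
  ]
}}

```text
clock: 1.1
eef_pos: [519.2, 129.2, 291.8]
eef_rot: [0.986, -0.166, 0.001, -0.0]
contact_force: [1.8, 0.6, 1.0]
finger_gap: 85.4
```

{"name": "servo_tool", "arguments": {
  "motion": [
    {"tx": 2, "ty": -3.5, "tz": -2, "turn": -0.03, "gripper": -1},
    {"tx": 4, "ty": -7, "tz": -4, "turn": -0.03, "gripper": -1},
    {"tx": 6, "ty": -10.5, "tz": -6, "turn": -0.03, "gripper": -1},
    {"tx": 7.1, "ty": -14.1, "tz": -8, "turn": -0.03, "gripper": -1},
    {"tx": 7.1, "ty": -14.1, "tz": -8, "turn": -0.03, "gripper": -1},
    {"tx": 7.1, "ty": -14.1, "tz": -8, "turn": -0.03, "gripper": -1}
  ]
}}

```text
clock: 1.6
eef_pos: [587.7, -12.5, 207.8]
eef_rot: [0.984, -0.18, -0.002, 0.0]
contact_force: [0.1, 0.5, -0.1]
finger_gap: 85.8
```

```bash
python3 - <<'E'
from h import *
import pickle
m=r.camera_model("wrist");s=r.read_state();im=r.capture("wrist")
pickle.dump(m,open("m1.pkl","wb"))
print(s["eef_pos"],s["eef_rot"],s["qd"].round(3))
print("pred head top",proj("wrist",(589,-11,124)),"bushing",proj("wrist",(589,-11,88)),"knob",proj("wrist",(508,71,59)))
cv2.imwrite("pics/w1.png",im)
E
```

```text
[587.74926982 -12.47560235 207.795981  ] [ 9.83717499e-01 -1.79707940e-01 -2.20666135e-03  2.62695666e-04] [ 0.061 -0.049  0.006  0.04   0.029  0.024]
pred head top (np.float64(325.23191039546896), np.float64(208.4585144486894)) bushing (np.float64(325.04227528412656), np.float64(193.46926914060762)) knob (np.float64(211.72023307812728), np.float64(134.34619638169488))
```

View pics/w1.png

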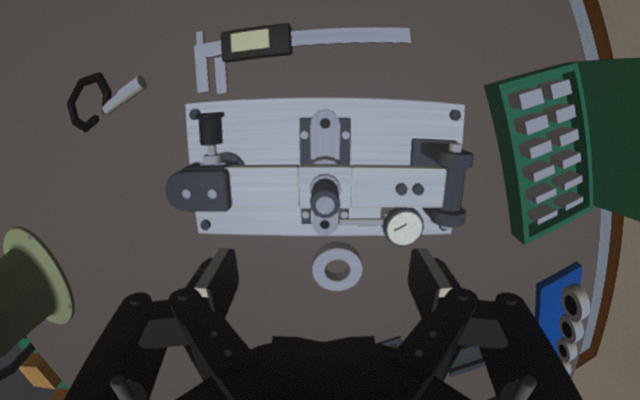

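Wrist view: coupler (200,190), knob (210,128), pin head top (324,204), dial gauge (404,227). This is about 5 px (4 mm) from what the top view predicted, so I'll enlarge the pin and knob and refine.

```bash
python3 - <<'E'
from h import *
im=cv2.imread("pics/w1.png")
a=cv2.resize(im[160:240,285:365],None,fx=5,fy=5,interpolation=cv2.INTER_CUBIC)
b=cv2.resize(im[95:175,170:250],None,fx=5,fy=5,interpolation=cv2.INTER_CUBIC)
o=np.hstack([a,b])
for i in range(0,800,50): cv2.line(o,(i,0),(i,6),(0,0,255),1);cv2.line(o,(0,i),(6,i),(0,0,255),1)
cv2.imwrite("pics/w1z.png",o)
E
```

```text
(no output)
```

View pics/w1z.png

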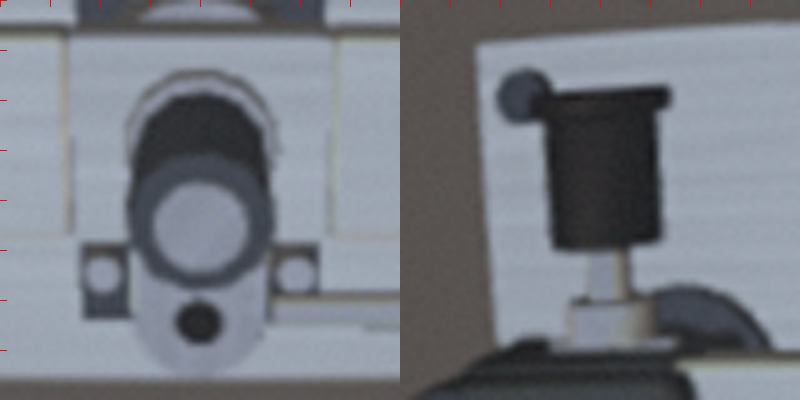

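```bash
python3 - <<'E'
from h import *
import pickle
m=pickle.load(open("m1.pkl","rb"))
print("cam",-np.array(m["R"]).T@m["t"])
p=ray("wrist",325,205.4,124,m);print("pin",p)
q=ray("wrist",325.2,204,121,m);print("pin outer ring",q)
# bushing arc: outer top edge
for z in(59,66,70):print("knob",z,ray("wrist",211,128.5,z,m))
a=-.3596;R=np.array([[np.cos(a),-np.sin(a)],[np.sin(a),np.cos(a)]])
print("knob from pin",p[:2]+R@[-105,48])
E
```

```text
cam [615.4751094   59.69882424 331.75970547]
pin [589.73757428 -10.14972434 124.        ]
pin outer ring [589.87920135 -10.20490247 121.        ]
knob 59 [510.09297011  74.44381099  59.        ]
knob 66 [512.79745673  74.06540133  66.        ]
knob 70 [514.34287766  73.84916724  70.        ]
knob from pin [508.34481276  71.72956714]
```

{"name": "servo_tool", "arguments": {
  "motion": [
    {"tx": 0, "ty": 0, "tz": -3, "turn": 0, "gripper": -1},
    {"tx": 0, "ty": 0, "tz": -6, "turn": 0, "gripper": -1},
    {"tx": 0, "ty": 0, "tz": -8, "turn": 0, "gripper": -1},
    {"tx": 0, "ty": 0, "tz": -9, "turn": 0, "gripper": -1},
    {"tx": 0, "ty": 0, "tz": -9, "turn": 0, "gripper": -1},
    {"tx": 0, "ty": 0, "tz": -9, "turn": 0, "gripper": -1},
    {"tx": 0, "ty": 0, "tz": -9, "turn": 0, "gripper": -1}
  ]
}}

```text
clock: 2.23
eef_pos: [589.7, -9.3, 122.4]
eef_rot: [0.984, -0.177, 0.001, -0.0]
contact_force: [-0.4, 0.1, 0.2]
finger_gap: 85.5
```

```bash
python3 - <<'E'
from h import *
import pickle
m=r.camera_model("wrist");s=r.read_state();im=r.capture("wrist")
pickle.dump(m,open("m2.pkl","wb"))
print(s["eef_pos"],s["eef_rot"],s["contact_force"])
u,v=np.round(proj("wrist",(589.5,-10.2,124),m)).astype(int);print(u,v)
o=cv2.resize(im[v-70:v+70,u-100:u+100],None,fx=4,fy=4,interpolation=cv2.INTER_CUBIC)
cv2.imwrite("pics/w2.png",o)
E
```

```text
[589.72184354  -9.30611918 122.43198743] [ 9.84204406e-01 -1.77030035e-01  1.42831924e-03 -1.17567714e-04] [-0.39105718  0.10966546  0.21439185]
323 275
```

View pics/w2.png

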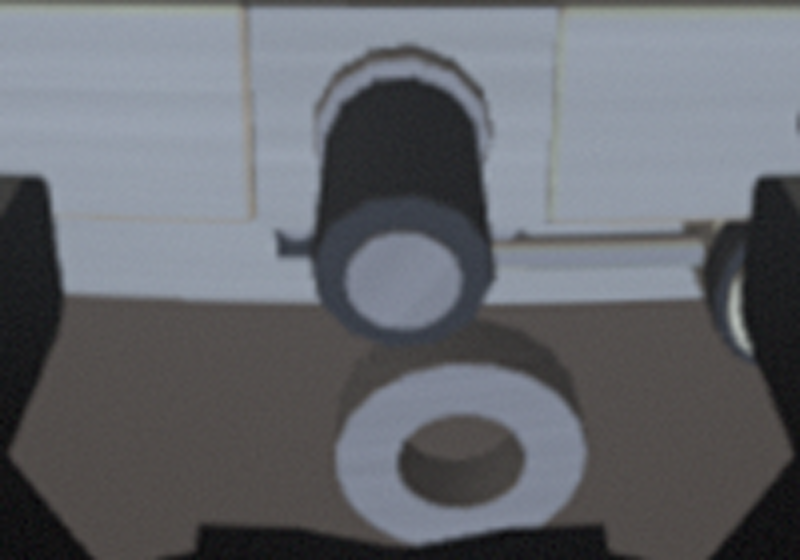

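The crop shows the head top at pixel (324,275) against a prediction of (323,275), midway between the fingers. I'll go down and grip.

{"name": "servo_tool", "arguments": {
  "motion": [
    {"tx": 0, "ty": -0.1, "tz": -0.5, "turn": 0, "gripper": -1},
    {"tx": 0, "ty": -0.1, "tz": -0.9, "turn": 0, "gripper": -1},
    {"tx": 0, "ty": -0.1, "tz": -0.9, "turn": 0, "gripper": 1},
    {"tx": 0, "ty": -0.1, "tz": -0.9, "turn": 0, "gripper": 1},
    {"tx": 0, "ty": -0.1, "tz": -0.9, "turn": 0, "gripper": 1},
    {"tx": 0, "ty": -0.1, "tz": -0.9, "turn": 0, "gripper": 1},
    {"tx": 0, "ty": -0.1, "tz": -0.9, "turn": 0, "gripper": 1},
    {"tx": 0, "ty": -0.1, "tz": -0.9, "turn": 0, "gripper": 1},
    {"tx": 0, "ty": -0.1, "tz": -0.9, "turn": 0, "gripper": 1},
    {"tx": 0, "ty": -0.1, "tz": -0.9, "turn": 0, "gripper": 1},
    {"tx": 0, "ty": -0.1, "tz": -0.9, "turn": 0, "gripper": 1},
    {"tx": 0, "ty": -0.1, "tz": -0.9, "turn": 0, "gripper": 1}
  ]
}}

```text
clock: 3.28
eef_pos: [588.7, -11.0, 111.8]
eef_rot: [0.984, -0.178, 0.0, 0.0]
contact_force: [-0.5, -0.9, 3.8]
finger_gap: 20.5
```

{"name": "servo_tool", "arguments": {
  "motion": [
    {"tx": 0, "ty": 0, "tz": 0.5, "turn": 0, "gripper": 1},
    {"tx": 0, "ty": 0, "tz": 1, "turn": 0, "gripper": 1},
    {"tx": 0, "ty": 0, "tz": 1.5, "turn": 0, "gripper": 1},
    {"tx": 0, "ty": 0, "tz": 2, "turn": 0, "gripper": 1}
  ]
}}

```text
clock: 3.62
eef_pos: [588.4, -10.8, 131.9]
eef_rot: [0.984, -0.178, -0.0, -0.0]
contact_force: [-0.4, -2.1, -0.3]
finger_gap: 20.8
```

{"name": "servo_tool", "arguments": {
  "motion": [
    {"tx": 0, "ty": 0, "tz": 1, "turn": 0, "gripper": 1},
    {"tx": 0, "ty": 0, "tz": 2, "turn": 0, "gripper": 1},
    {"tx": 0, "ty": 0, "tz": 3, "turn": 0, "gripper": 1},
    {"tx": 0, "ty": 0, "tz": 4, "turn": 0, "gripper": 1},
    {"tx": 0, "ty": 0, "tz": 5.2, "turn": 0, "gripper": 1},
    {"tx": 0, "ty": 0, "tz": 6.6, "turn": 0, "gripper": 1},
    {"tx": 0, "ty": 0, "tz": 8, "turn": 0, "gripper": 1},
    {"tx": 0, "ty": 0, "tz": 9.5, "turn": 0, "gripper": 1},
    {"tx": 0, "ty": 0, "tz": 10.5, "turn": 0, "gripper": 1},
    {"tx": 0, "ty": 0, "tz": 10.5, "turn": 0, "gripper": 1}
  ]
}}

```text
clock: 4.45
eef_pos: [589.9, -11.0, 239.6]
eef_rot: [0.984, -0.178, 0.002, -0.0]
contact_force: [1.2, -0.4, -0.4]
finger_gap: 20.4
```

{"name": "servo_tool", "arguments": {
  "motion": [
    {"tx": 0.2, "ty": -1.5, "tz": 0, "turn": 0.05, "gripper": 1},
    {"tx": 0.5, "ty": -4.5, "tz": 0, "turn": 0.1, "gripper": 1},
    {"tx": 0.8, "ty": -8, "tz": 0, "turn": 0.15, "gripper": 1},
    {"tx": 1.2, "ty": -11.5, "tz": 0, "turn": 0.2, "gripper": 1},
    {"tx": 1.5, "ty": -15, "tz": 0, "turn": 0.25, "gripper": 1},
    {"tx": 1.8, "ty": -18.5, "tz": 0, "turn": 0.3, "gripper": 1},
    {"tx": 2, "ty": -22, "tz": 0, "turn": 0.33, "gripper": 1},
    {"tx": 2.2, "ty": -25.5, "tz": 0, "turn": 0.36, "gripper": 1},
    {"tx": 2.4, "ty": -28.5, "tz": 0, "turn": 0.36, "gripper": 1},
    {"tx": 2.4, "ty": -30.6, "tz": 0, "turn": 0.36, "gripper": 1},
    {"tx": 2.4, "ty": -30.6, "tz": 0, "turn": 0.36, "gripper": 1},
    {"tx": 2.4, "ty": -30.6, "tz": 0, "turn": 0.36, "gripper": 1}
  ]
}}

```text
clock: 5.45
eef_pos: [611.8, -317.9, 235.2]
eef_rot: [1.0, 0.0, -0.001, -0.001]
contact_force: [-0.5, 1.3, -0.8]
finger_gap: 20.8
```

```bash
python3 - <<'E'
from h import *
import pickle
m=r.camera_model("wrist");s=r.read_state();im=r.capture("wrist")
pickle.dump(m,open("m3.pkl","wb"))
e=s["eef_pos"];print(e,s["eef_rot"],s["contact_force"],s["finger_gap"])
print("bore",proj("wrist",(572.7,-317.5,86),m),"tip",proj("wrist",e-[0,0,104],m),"pin2",proj("wrist",(572.7,-373.6,116),m))
cv2.imwrite("pics/w3.png",im)
o=cv2.resize(im[110:310,200:440],None,fx=3,fy=3,interpolation=cv2.INTER_CUBIC)
cv2.imwrite("pics/w3z.png",o)
E
```

```text
[ 611.81221437 -317.89167293  235.20100401] [ 9.99999484e-01  3.71757081e-04 -6.74865784e-04 -6.62787343e-04] [-0.48427148  1.28689399 -0.77308896] 20.79773631614417
bore (np.float64(280.8636035549675), np.float64(184.3627027189921)) tip (np.float64(323.3010029234366), np.float64(200.48832970432028)) pin2 (np.float64(279.58907734912606), np.float64(253.8975269196686))
```

View pics/w3z.png

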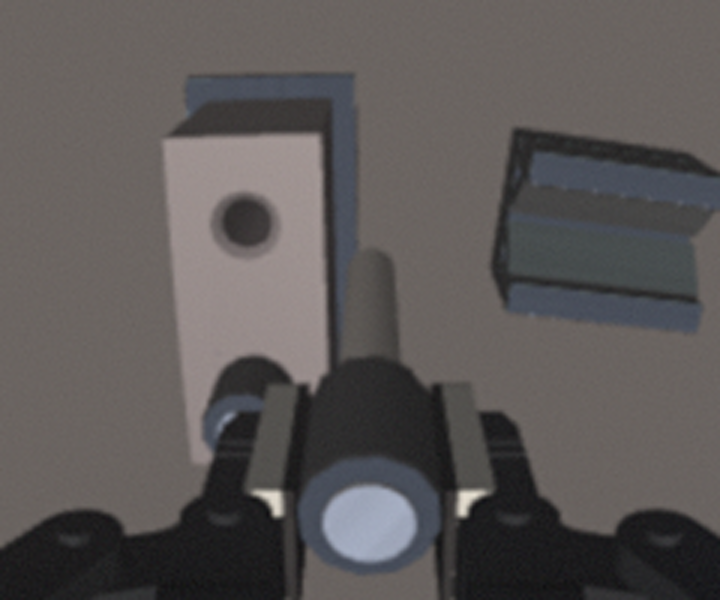

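The picture shows the bore mouth centre at (281.7,184.7), predicted (280.9,184.4). The pin hangs upright with its tip at about (324,200), predicted (323.3,200.5). So the move to the bore is about -39 mm in x and 0 in y.

{"name": "servo_tool", "arguments": {
  "motion": [
    {"tx": -1.5, "ty": 0, "tz": 0, "turn": 0, "gripper": 1},
    {"tx": -3, "ty": 0, "tz": 0, "turn": 0, "gripper": 1},
    {"tx": -3.9, "ty": 0, "tz": -0.5, "turn": 0, "gripper": 1},
    {"tx": -3.9, "ty": 0, "tz": -2, "turn": 0, "gripper": 1},
    {"tx": -3.9, "ty": 0, "tz": -3.5, "turn": 0, "gripper": 1},
    {"tx": -3.9, "ty": 0, "tz": -3.7, "turn": 0, "gripper": 1},
    {"tx": -3.9, "ty": 0, "tz": -3.7, "turn": 0, "gripper": 1},
    {"tx": -3.9, "ty": 0, "tz": -3.7, "turn": 0, "gripper": 1}
  ]
}}

```text
clock: 6.17
eef_pos: [573.9, -316.0, 200.0]
eef_rot: [1.0, 0.002, 0.0, -0.0]
contact_force: [-0.3, -0.8, -1.7]
finger_gap: 20.3
```

{"name": "servo_tool", "arguments": {
  "motion": [
    {"tx": -0.05, "ty": -0.05, "tz": 0, "turn": 0, "gripper": 1},
    {"tx": -0.05, "ty": -0.05, "tz": -0.5, "turn": 0, "gripper": 1},
    {"tx": -0.05, "ty": -0.05, "tz": -1, "turn": 0, "gripper": 1},
    {"tx": -0.05, "ty": -0.05, "tz": -1.5, "turn": 0, "gripper": 1},
    {"tx": -0.05, "ty": -0.05, "tz": -2, "turn": 0, "gripper": 1},
    {"tx": -0.05, "ty": -0.05, "tz": -2.5, "turn": 0, "gripper": 1}
  ]
}}

```text
clock: 6.67
eef_pos: [572.9, -317.6, 173.8]
eef_rot: [1.0, 0.001, -0.0, 0.0]
contact_force: [0.2, -1.5, -0.4]
finger_gap: 20.5
```

{"name": "servo_tool", "arguments": {
  "motion": [
    {"tx": 0, "ty": 0, "tz": -0.7, "turn": 0, "gripper": 1},
    {"tx": 0, "ty": 0, "tz": -1.5, "turn": 0, "gripper": 1},
    {"tx": 0, "ty": 0, "tz": -2.3, "turn": 0, "gripper": 1},
    {"tx": 0, "ty": 0, "tz": -3.1, "turn": 0, "gripper": 1},
    {"tx": 0, "ty": 0, "tz": -3.9, "turn": 0, "gripper": 1},
    {"tx": 0, "ty": 0, "tz": -4.7, "turn": 0, "gripper": 1},
    {"tx": 0, "ty": 0, "tz": -5.4, "turn": 0, "gripper": 1},
    {"tx": 0, "ty": 0, "tz": -5.9, "turn": 0, "gripper": 1},
    {"tx": 0, "ty": 0, "tz": -6.2, "turn": 0, "gripper": 1},
    {"tx": 0, "ty": 0, "tz": -6.3, "turn": 0, "gripper": 1},
    {"tx": 0, "ty": 0, "tz": -6.3, "turn": 0, "gripper": 1}
  ]
}}

```text
clock: 7.58
eef_pos: [572.9, -317.6, 111.2]
eef_rot: [1.0, 0.001, -0.0, 0.0]
contact_force: [-0.1, -2.6, -3.6]
finger_gap: 20.5
```

{"name": "servo_tool", "arguments": {
  "motion": [
    {"tx": 0, "ty": 0, "tz": -0.1, "turn": 0, "gripper": 1},
    {"tx": 0, "ty": 0, "tz": -0.2, "turn": 0, "gripper": 1},
    {"tx": 0, "ty": 0, "tz": -0.2, "turn": 0, "gripper": 1}
  ]
}}

```text
clock: 7.83
eef_pos: [573.3, -317.6, 109.9]
eef_rot: [1.0, 0.001, 0.0, 0.0]
contact_force: [-0.6, -2.3, -0.5]
finger_gap: 20.3
```

{"name": "servo_tool", "arguments": {
  "motion": [
    {"tx": 0, "ty": 0, "tz": -0.2, "turn": 0, "gripper": -0.6},
    {"tx": 0, "ty": 0, "tz": -0.2, "turn": 0, "gripper": -0.6},
    {"tx": 0, "ty": 0, "tz": -0.2, "turn": 0, "gripper": -0.6},
    {"tx": 0, "ty": 0, "tz": -0.2, "turn": 0, "gripper": -0.6},
    {"tx": 0, "ty": 0, "tz": -0.2, "turn": 0, "gripper": -0.6},
    {"tx": 0, "ty": 0, "tz": -0.2, "turn": 0, "gripper": -0.6},
    {"tx": 0, "ty": 0, "tz": 2, "turn": 0, "gripper": -0.6},
    {"tx": 0, "ty": 0, "tz": 5, "turn": 0, "gripper": -1},
    {"tx": 0, "ty": 0, "tz": 9, "turn": 0, "gripper": -1},
    {"tx": 0, "ty": 0, "tz": 12, "turn": 0, "gripper": -1},
    {"tx": 0, "ty": 0, "tz": 12, "turn": 0, "gripper": -1},
    {"tx": 0, "ty": 0, "tz": 12, "turn": 0, "gripper": -1}
  ]
}}

```text
clock: 8.83
eef_pos: [574.3, -318.2, 232.2]
eef_rot: [1.0, 0.002, 0.002, 0.001]
contact_force: [-1.0, -0.8, -0.9]
finger_gap: 85.5
```

```bash
python3 - <<'E'
from h import *
m=r.camera_model("wrist");s=r.read_state();im=r.capture("wrist");im2=r.capture("scene")
e=s["eef_pos"];print(e,s["eef_rot"],s["contact_force"],s["finger_gap"])
print("head top",proj("wrist",(573,-317.6,122),m),"if 10 high",proj("wrist",(573,-317.6,132),m),"pin2",proj("wrist",(572.7,-373.6,116),m))
a=cv2.resize(im[130:290,240:410],None,fx=3,fy=3,interpolation=cv2.INTER_CUBIC)
b=cv2.resize(im2[255:335,220:295],None,fx=4,fy=4,interpolation=cv2.INTER_CUBIC)
o=np.zeros((480,810,3),np.uint8);o[:480,:510]=a;o[:320,510:810]=b
cv2.imwrite("pics/w4.png",o)
E
```

```text
[ 574.31226057 -318.19974198  232.22769048] [0.99999539 0.00154955 0.00216529 0.00145761] [-0.98776559 -0.82085509 -0.94865677] 85.53195766602352
head top (np.float64(320.8707894568273), np.float64(196.71030399050116)) if 10 high (np.float64(320.85431181733134), np.float64(200.7943435011473)) pin2 (np.float64(320.5572264102166), np.float64(254.9764625581111))
```

View pics/w4.png

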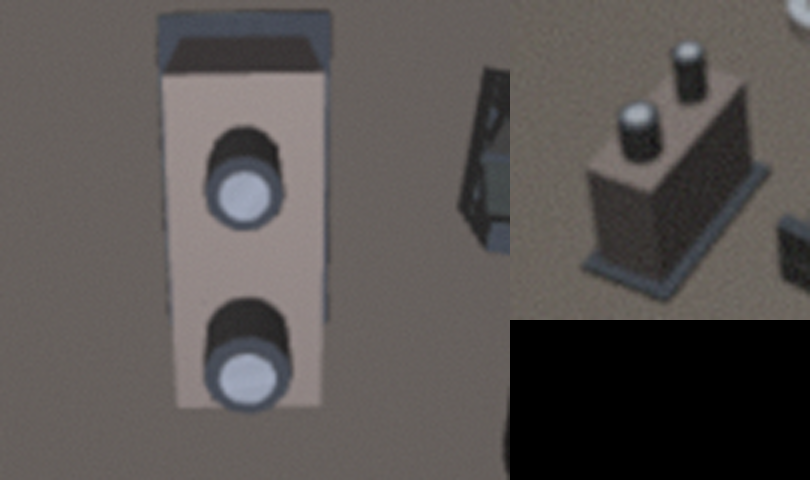

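The pin head is seated at (321.3,195.3), predicted (320.9,196.7) when fully down, and the scene view shows both heads standing on the block. Next is the knob.

{"name": "servo_tool", "arguments": {
  "motion": [
    {"tx": -0.3, "ty": 2, "tz": 0, "turn": -0.05, "gripper": -1},
    {"tx": -0.9, "ty": 5.5, "tz": 0, "turn": -0.1, "gripper": -1},
    {"tx": -1.5, "ty": 9.2, "tz": 0, "turn": -0.15, "gripper": -1},
    {"tx": -2.1, "ty": 12.9, "tz": 0, "turn": -0.2, "gripper": -1},
    {"tx": -2.7, "ty": 16.6, "tz": 0, "turn": -0.25, "gripper": -1},
    {"tx": -3.3, "ty": 20.3, "tz": 0, "turn": -0.3, "gripper": -1},
    {"tx": -4, "ty": 24, "tz": 0, "turn": -0.33, "gripper": -1},
    {"tx": -4.6, "ty": 27.7, "tz": 0, "turn": -0.36, "gripper": -1},
    {"tx": -5.2, "ty": 31.4, "tz": -0.5, "turn": -0.36, "gripper": -1},
    {"tx": -5.8, "ty": 35.1, "tz": -1.5, "turn": -0.36, "gripper": -1},
    {"tx": -6.5, "ty": 39.1, "tz": -2.5, "turn": -0.36, "gripper": -1},
    {"tx": -6.5, "ty": 39.1, "tz": -2.5, "turn": -0.36, "gripper": -1}
  ]
}}

```text
clock: 9.93
eef_pos: [503.6, 79.5, 201.1]
eef_rot: [0.985, -0.174, -0.004, -0.001]
contact_force: [-0.7, -1.0, -0.1]
finger_gap: 85.3
```

{"name": "servo_tool", "arguments": {
  "motion": [
    {"tx": 0, "ty": 0, "tz": -2, "turn": 0, "gripper": -1},
    {"tx": 0, "ty": 0, "tz": -4, "turn": 0, "gripper": -1},
    {"tx": 0, "ty": 0, "tz": -4, "turn": 0, "gripper": -1},
    {"tx": 0, "ty": 0, "tz": -4, "turn": 0, "gripper": -1},
    {"tx": 0, "ty": 0, "tz": -4, "turn": 0, "gripper": -1}
  ]
}}

```text
clock: 10.35
eef_pos: [507.9, 73.2, 164.5]
eef_rot: [0.984, -0.178, -0.0, 0.0]
contact_force: [-0.3, -0.1, -0.0]
finger_gap: 85.3
```

```bash
python3 - <<'E'
from h import *
import pickle
m=r.camera_model("wrist");s=r.read_state();im=r.capture("wrist")
pickle.dump(m,open("m5.pkl","wb"))
e=s["eef_pos"];print(e,s["eef_rot"],s["contact_force"],s["finger_gap"])
u,v=proj("wrist",(509,72.5,59),m);print(u,v)
cv2.imwrite("pics/w5.png",im)
v0,u0=int(v)-80,int(u)-95;print(u0,v0)
cv2.imwrite("pics/w5z.png",cv2.resize(im[v0:v0+150,u0:u0+190],None,fx=4,fy=4,interpolation=cv2.INTER_CUBIC))
E
```

```text
[507.92948967  73.24057298 164.50647768] [ 9.84063777e-01 -1.77815197e-01 -4.79816054e-04  9.55407324e-05] [-0.34784131 -0.13749608 -0.02168913] 85.28769266580215
324.79878453460196 199.94014197411806
229 119
```

View pics/w5z.png

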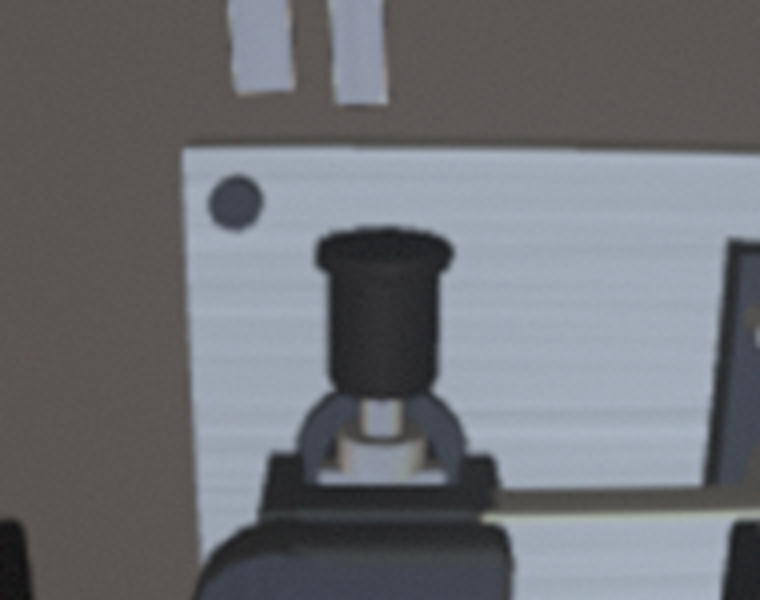

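```bash
python3 - <<'E'
from h import *
import pickle
m=pickle.load(open("m5.pkl","rb"))
a=-.36;R=np.array([[np.cos(a),-np.sin(a)],[np.sin(a),np.cos(a)]])
A=ray("wrist",325,119+395/4,68,m)[:2];B=ray("wrist",325,119+274/4,72.5,m)[:2];C=ray("wrist",325,119+230/4,46,m)[:2]
e=np.array([507.9,73.2])
for n,p in(("inner",A),("outer top",B),("outer bottom",C)): print(n,p,"gate-frame rel tcp",R.T@(p-e),"rel pin",R.T@(p-[589.5,-10.2]))
E
```

```text
inner [505.12755473  61.79280489] gate-frame rel tcp [  1.42373819 -11.6526187 ] rel pin [-104.32511368   37.65559896]
outer top [513.99322262  85.68486716] gate-frame rel tcp [ 1.30453068 13.83103284] rel pin [-104.44432118   63.1392505 ]
outer bottom [514.66031112  87.02541721] gate-frame rel tcp [ 1.45661546 15.32064747] rel pin [-104.29223641   64.62886513]
```

The knob axis is at column 325, predicted 324.8. Its length runs from -11.7 to about +13.8 mm in the gate's y relative to the TCP. I'll shift 2 mm inboard, so the pads catch behind the rim, and go down.

{"name": "servo_tool", "arguments": {
  "motion": [
    {"tx": 0.06, "ty": -0.23, "tz": -2, "turn": 0, "gripper": -1},
    {"tx": 0.06, "ty": -0.23, "tz": -5, "turn": 0, "gripper": -1},
    {"tx": 0.06, "ty": -0.23, "tz": -8, "turn": 0, "gripper": -1},
    {"tx": 0.06, "ty": -0.23, "tz": -9.7, "turn": 0, "gripper": -1},
    {"tx": 0.06, "ty": -0.23, "tz": -10.5, "turn": 0, "gripper": -1},
    {"tx": 0.06, "ty": -0.23, "tz": -10.5, "turn": 0, "gripper": -1},
    {"tx": 0.06, "ty": -0.23, "tz": -10.5, "turn": 0, "gripper": -1}
  ]
}}

```text
clock: 10.98
eef_pos: [509.4, 71.1, 60.4]
eef_rot: [0.984, -0.178, 0.0, -0.0]
contact_force: [0.7, 0.9, -0.2]
finger_gap: 85.2
```

{"name": "servo_tool", "arguments": {
  "motion": [
    {"tx": 0, "ty": 0, "tz": 0, "turn": 0, "gripper": 1},
    {"tx": 0, "ty": 0, "tz": 0, "turn": 0, "gripper": 1},
    {"tx": 0, "ty": 0, "tz": 0, "turn": 0, "gripper": 1},
    {"tx": 0, "ty": 0, "tz": 0, "turn": 0, "gripper": 1},
    {"tx": 0, "ty": 0, "tz": 0, "turn": 0, "gripper": 1},
    {"tx": 0, "ty": 0, "tz": 0, "turn": 0, "gripper": 1},
    {"tx": 0, "ty": 0, "tz": 0, "turn": 0, "gripper": 1},
    {"tx": 0, "ty": 0, "tz": 0, "turn": 0, "gripper": 1},
    {"tx": 0, "ty": 0, "tz": 0, "turn": 0, "gripper": 1},
    {"tx": 0, "ty": 0, "tz": 0, "turn": 0, "gripper": 1}
  ]
}}

```text
clock: 11.82
eef_pos: [508.5, 71.5, 60.1]
eef_rot: [0.984, -0.177, -0.0, -0.0]
contact_force: [-1.9, 1.0, 5.0]
finger_gap: 20.3
```

{"name": "servo_tool", "arguments": {
  "motion": [
    {"tx": 0.12, "ty": 0.33, "tz": 0, "turn": 0, "gripper": 1},
    {"tx": 0.25, "ty": 0.66, "tz": 0, "turn": 0, "gripper": 1},
    {"tx": 0.37, "ty": 0.98, "tz": 0, "turn": 0, "gripper": 1},
    {"tx": 0.49, "ty": 1.31, "tz": 0, "turn": 0, "gripper": 1},
    {"tx": 0.49, "ty": 1.31, "tz": 0, "turn": 0, "gripper": 1},
    {"tx": 0.49, "ty": 1.31, "tz": 0, "turn": 0, "gripper": 1},
    {"tx": 0.49, "ty": 1.31, "tz": 0, "turn": 0, "gripper": 1}
  ]
}}

```text
clock: 12.4
eef_pos: [512.3, 81.6, 59.9]
eef_rot: [0.984, -0.178, -0.0, 0.004]
contact_force: [-4.7, -9.5, 8.6]
finger_gap: 20.1
```

{"name": "servo_tool", "arguments": {
  "motion": [
    {"tx": 0.06, "ty": 0.16, "tz": 0, "turn": 0, "gripper": 1},
    {"tx": 0.13, "ty": 0.35, "tz": 0, "turn": 0, "gripper": 1},
    {"tx": 0.13, "ty": 0.35, "tz": 0, "turn": 0, "gripper": 1},
    {"tx": 0.13, "ty": 0.35, "tz": 0, "turn": 0, "gripper": 1}
  ]
}}

```text
clock: 12.73
eef_pos: [513.5, 84.7, 59.9]
eef_rot: [0.984, -0.178, -0.0, 0.004]
contact_force: [-5.8, -11.2, 8.5]
finger_gap: 20.5
```

{"name": "servo_tool", "arguments": {
  "motion": [
    {"tx": -0.03, "ty": 0.01, "tz": 0.5, "turn": 0, "gripper": 1},
    {"tx": -0.05, "ty": 0.02, "tz": 1.1, "turn": 0, "gripper": 1},
    {"tx": -0.05, "ty": 0.02, "tz": 1.6, "turn": 0, "gripper": 1},
    {"tx": -0.05, "ty": 0.02, "tz": 2.2, "turn": 0, "gripper": 1},
    {"tx": -0.05, "ty": 0.02, "tz": 2.2, "turn": 0, "gripper": 1}
  ]
}}

```text
clock: 13.15
eef_pos: [512.7, 84.5, 81.3]
eef_rot: [0.984, -0.179, -0.001, 0.004]
contact_force: [-2.2, -12.2, -3.8]
finger_gap: 20.1
```

{"name": "servo_tool", "arguments": {
  "motion": [
    {"tx": 0.05, "ty": -0.02, "tz": 1.1, "turn": 0, "gripper": 1},
    {"tx": 0.16, "ty": -0.06, "tz": 2.2, "turn": 0, "gripper": 1},
    {"tx": 0.32, "ty": -0.12, "tz": 3.3, "turn": 0, "gripper": 1},
    {"tx": 0.53, "ty": -0.2, "tz": 4.37, "turn": 0, "gripper": 1},
    {"tx": 0.78, "ty": -0.29, "tz": 5.44, "turn": 0, "gripper": 1},
    {"tx": 1.09, "ty": -0.41, "tz": 6.49, "turn": 0, "gripper": 1},
    {"tx": 1.44, "ty": -0.54, "tz": 7.53, "turn": 0, "gripper": 1},
    {"tx": 1.85, "ty": -0.7, "tz": 8.54, "turn": 0, "gripper": 1},
    {"tx": 2.3, "ty": -0.87, "tz": 9.54, "turn": 0, "gripper": 1},
    {"tx": 2.8, "ty": -1.05, "tz": 10.5, "turn": 0, "gripper": 1},
    {"tx": 3.34, "ty": -1.26, "tz": 11.44, "turn": 0, "gripper": 1},
    {"tx": 3.34, "ty": -1.26, "tz": 11.44, "turn": 0, "gripper": 1}
  ]
}}

```text
clock: 14.15
eef_pos: [542.0, 73.3, 195.1]
eef_rot: [0.984, -0.178, -0.006, 0.003]
contact_force: [-14.4, -6.3, 2.2]
finger_gap: 20.2
```

{"name": "servo_tool", "arguments": {
  "motion": [
    {"tx": 0, "ty": 0, "tz": 0, "turn": 0, "gripper": 1},
    {"tx": 0, "ty": 0, "tz": 0, "turn": 0, "gripper": 1},
    {"tx": 0, "ty": 0, "tz": 0, "turn": 0, "gripper": 1},
    {"tx": 0, "ty": 0, "tz": 0, "turn": 0, "gripper": 1}
  ]
}}

```text
clock: 14.48
eef_pos: [541.1, 73.4, 193.7]
eef_rot: [0.984, -0.178, -0.006, 0.004]
contact_force: [-13.7, -7.6, 2.7]
finger_gap: 20.0
```

```bash
python3 - <<'E'
from h import *
s=r.read_state();im=r.capture("scene");w=r.capture("wrist")
print(s["eef_pos"],s["contact_force"],s["finger_gap"],s["qd"].round(3))
a=cv2.resize(im[165:345,220:400],None,fx=2.8,fy=2.8,interpolation=cv2.INTER_CUBIC)
b=cv2.resize(w[100:300,250:420],(296,348))
o=np.zeros((504,800,3),np.uint8);o[:a.shape[0],:504]=a;o[:348,504:800]=b
cv2.imwrite("pics/s6.png",o)
E
```

```text
[541.14282709  73.37070324 193.67879664] [-13.74744601  -7.62558252   2.65239578] 20.041026576674028 [ 0.001 -0.001  0.    -0.002 -0.     0.001]
```

View pics/s6.png

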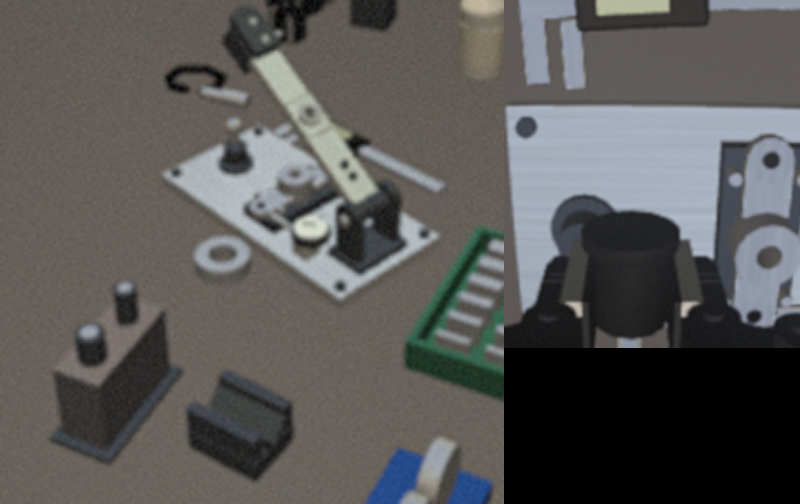

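The picture shows the gate held well up (bushing at (308,115), knob between the pads), the ball free and the part in its nest. The pin stands in the holder at (125,300). The knob rose 134 mm, so the gate is at about 0.63 rad, and the arm is at rest.

```bash
python3 -c "
from bench import r
print(r.finish_job()); s=r.read_state(); print(s['clock'],s['eef_pos'],s['contact_force'])"
```

```text
the job is handed in; nothing more can be done
None
the job is handed in; nothing more can be done
```

The gate is open and held at about 0.63 rad (36°), above the 30° you asked for, and I handed the job in at about 14.6 s of the 53 s allowed. There is no verdict back, so what follows rests on my own checks.

- **Pin:** I drew it out of the bushing, lowered it into the empty bore and let go. Afterwards its head was within 1.5 px of where it should be when fully down, and it still stood upright in the last picture.
- **Latch:** I gripped the knob just inside its rim and pulled it along the gate's +y. It moved about 14 mm, against roughly 12.6 N of spring, while the gate was still down. I then lifted the gate along its arc.
- **Gate:** In the last check the arm was at rest and the jaws were still closed on the knob. The angle comes from the knob's measured rise of 134 mm, as the joint itself can't be read.
- **Part and other tools:** The part was still in its nest. The tools visible in the last pictures looked unmoved, but I did not measure their positions. The dial stand was not in the last crops.

**Two mismatches:** The jaw reading was 20–20.5 mm on the 22 mm head and knob, so I took it as a constant offset. In the final hold there was also a steady sideways force of about 15 N on the tool, from the spring and a small error in the lifting arc. It stayed steady and well below the limits.

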